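# Clip the vibration logger to the shaker and hold its run paddle at half travel

### The arm

A 6-joint arm with a two-finger parallel gripper is mounted at the origin on a cart in front of the work surface, level with it; the furniture and walls round the work are solid. World frame = base frame: x ahead of the robot, y to its left, z up, the work surface at z = 0. Lengths are in m, angles in rad, forces in N, time in s.
With the tool pointing down it reaches from about 0.25 to 0.775 m from the base axis. Payload 8.9 kg.
Tool frame: the origin (TCP) lies midway between the tips of the shut fingers; the grasp point (between the pads) lies 19 mm behind it (ctrl.grasp_offset is the z of the grasp point in the tool frame, in m); z points along the fingers, y is the line along which they close (so a half turn about z gives the same grasp; the last joint's range is limited). The gripper opens to 85 mm and grips with 20 to 120 N. Pads are 22 mm wide; open, the fingers measure 114 mm over their backs; the gripper's body (76 mm by 85 mm) begins 54 mm behind the grasp point. The pads swing forward as they close: fully open they stand 13 mm farther back than shut.
Start: joints at [-1.255, 0.291, -0.153, 1.127, 0, 1.431], TCP at [0.231, -0.472, 0.231] pointing down, gripper open.
Joint ranges: [-2.52, 2.52], [-0.91, 1.74], [-1.3, 1.37], [-1.96, 2.02], [-1.52, 1.47], [-3.14, 3.14]. Speed limits (rad/s): [2.22, 2.22, 2.79, 3.14, 3.14, 3.14].

### API

Orientations are given as a unit quaternion [w, x, y, z].
In Python, from rig import observe, grab_frame, get_calibration, job, ctrl gives the robot as it stands.
- The arm moves only by the shell command python3 -m jog 'ROWS' [FORCE]. ROWS is JSON, a list of rows, each a list of 7 numbers: the shift along the world's x, y, z in m, then the turn, a rotation vector about the world's x, y, z in degrees, then the opening, from 0 (shut) to 1 (fully open). A call has 1 to 8 rows; each row shifts and turns the commanded pose from where the row before left it; what a row does not reach is not made up. A row lasts 1/12 s, in which the tool goes at most 41.7 mm and 7.16 degrees, less where a joint would pass 70% of its speed; a pose out of reach is approached as far as the arm can. A call is refused whole if a number of a shift passes 0.0417 or a number of a turn 7.16, either way. A call with a gripper value outside its range is refused whole. The fingers move at their own pace and stop on an object; FORCE is the grip in N (left out, the last holds). Time passes only in rows, so rows that do not move let the fingers close. It gives the time, the measured TCP pose, the force, the opening and the grip force at its end, in the units of the state.
- observe(): the state, without advancing time (a new reading comes with each control period).
- grab_frame(name): name is "side" or "top" or "wrist"; returns the picture (400x640x3 uint8, red, green, blue); there is no depth.
- get_calibration(name): a dict with "mtx" (3x3 intrinsics, pixels), "distortion" ([k1, k2, p1, p2, k3] as OpenCV has them; the pictures are not rectified), "extrinsics" (4x4, takes a point from camera to world coordinates); the wrist camera has in their place "T_tool_cam" (4x4, takes a point from camera to tool coordinates, whose origin is the TCP and whose axes are the flange's). Camera axes: x right, y down, z forward; pixel columns grow to the right and rows downward; lengths in m; the calibration is good to about 2 mm. A picture is of the moment at which its call begins: read the wrist's pose just before it. get_calibration takes no time and is no camera call.
- job.finish_job(): hands the job in; it is judged then, once.
The state is a dict: "time": time; "joint_pos": joint angles; "joint_velocities": joint speeds; "tau": joint torques, N m; "position": TCP position; "ee_rot": TCP orientation; "force": force on the tool from outside, world axes, zero at the start; "torque": the same for the moment, N m; "grip_width": finger opening in m; "gripper_force": force on a finger pad.
Only numpy, scipy, OpenCV 4.12 (cv2) and the standard library are available. Lean on these libraries where they do the work, as an engineer would, in place of code of your own. Each camera call takes 0.05 s, during which the arm holds its last target. There are 200 camera calls.

### The job

Take the vibration logger off its parking stand by squeezing the tails of its sprung clip, and clip it on the middle of the upright strip on the shaker's platform, pushed down home and upright, then let go of it. Then press the control station's sprung paddle down to half of its travel (pointer at the broad middle line), never near its bottom stop, and keep it there with the fingers: the job finishes while the robot is still holding the paddle at half travel. Press the paddle only once the logger is on, and leave the other things where they stand.

Things in the scene. Friction and masses are not known exactly. Their poses are not given: they have to be found in the camera images.
- clip: Vibration logger on a sprung steel clip like a clothes peg, 65 g, 82 mm tall, gripping the stand's strip at the start, jaws down, tails up. Origin: midway between the jaws' lower ends; z up, y across (jaws and tails open and close along y), x along the strip. Jaws 24 mm wide in x, 26 mm deep. White housing outside the +y jaw (y 7 to 28, z 0 to 25 mm); either way round is fine.
- clip_hinge (a point): Clip's hinge axis (along x), 32 mm above its origin; stays midway between the fingers as the tails are squeezed, while the clip's origin swings 7 mm to +y (each half tilts 0.22 rad).
- clip_tails (a point): Midway between the two tails, 58 mm above the clip's origin. Steel leaves, 26 mm wide in x, rising from z = 33 to 82 mm; 19 mm over their outer faces at the bottom, 41 at the top. Squeeze along y, finger tips 38 to 55 mm above the clip's origin, with 20 to 40 N, till they stop parallel, some 18 mm over the outer faces.
- clip_jaw (a joint): Opening of the clip, rad: 0 as it grips a 6 mm strip, about -0.12 shut on nothing, 0.45 fully open at its stop (jaws 8 mm apart at the throat, 20 at the mouth). It springs shut with about 12 N when let go.
- stand: Parking stand of the clip, fixed: dark base plate 100 x 84 x 12 mm with an upright aluminium strip (60 mm long in x, 6 mm thick in y, top edge 78 mm up). Origin: centre of the underside, z up.
- stand_top (a point): Middle of the top edge of the stand's strip; axes as the stand (x along the strip, y across it, z up). At the start the clip sits on it fully home, its origin 26 mm below this edge, within 10 mm of the middle.
- shaker: Small grey laboratory shaker, fixed: 130 x 116 mm, aluminium platform 52 mm up, with an upright aluminium strip (60 mm long in x, 6 mm thick in y) in the middle of the platform rising to 98 mm. Origin: centre of the underside, z up.
- fin_top (a point): Middle of the top edge of the shaker's strip; x along the strip, y across it, z up. The clip fully home has its origin 26 mm below this edge.
- station: Control station of the shaker, fixed: grey box 130 (x) x 90 (y) mm, deck 38 mm up; on top a sprung paddle hinged at the far (+x) end, black rubber pad (38 x 40 mm) at the -x end. Beside the pad, at y = 28 to 44 mm, a scale plate 91 mm high with five lines: the broad middle one is half travel, shown by a thin pointer on the paddle's end. Origin: centre of the underside, z up.
- paddle_pad (a point): Centre of the pad's upper face, moving with the paddle: 79 mm above the worktop released, 68 at half travel, 57 at the bottom stop. It lies 84 mm from the hinge axis (along the station's y, at x = +40 mm, 62 mm up). Pushing here takes 3.4 N to start, about 8 N at half travel, 12 N at the bottom; it springs back when let go.
- paddle (a joint): Paddle angle, rad: 0 released, 0.13 at half travel, 0.26 at the bottom stop; grows as the pad is pressed down.
- white_bottle: Bystander, leave alone: white plastic bottle, 52 across, 72 mm tall, standing; origin at the centre of its underside.
- pellet_jar: Bystander, leave alone: jar with blue lid, 63 across, 82 mm tall, standing; origin at the centre of its underside.
- vial: Bystander, leave alone: clear sample vial with white cap, 41 across, 73 mm tall, standing; origin at the centre of its underside.
There are look-alikes about, which are no part of the job. What is shaped like the clip but red or turquoise is not meant.

How it is judged:
By the outcome, as a careful person would: the job done as asked, in the order asked, and still so for the second after the job is handed in, while the arm keeps its last pose, push and grip.
It also fails if it takes over 64 s, if anything falls off the work surface, if the arm or the gripper's body presses on something with over 40 N, if the wrist force passes 120 N, or if a joint passes its speed limit or range.

## Working session

There is one attempt and no reset: what is moved stays moved. The work goes in short steps, Python scripts to look and compute and a shell command to move; the robot and the scene stay as the last step left them, time stands still between calls to the robot, and variables do not carry over. Pictures are saved under pics/ and viewed, at most 10 in all, crops included, and the job is handed in when it is done.

```bash
mkdir -p pics; ls; python3 - <<'E'
from rig import *
import cv2
for n in ("side","top","wrist"):
    f=grab_frame(n); cv2.imwrite(f"pics/{n}0.png",f[:,:,::-1])
    c=get_calibration(n); print(n,{k:(v.tolist() if hasattr(v,'tolist') else v) for k,v in c.items()})
s=observe(); print(s, ctrl.grasp_offset)
E
```

```text
pics
side {'mtx': [[435.4697815627971, 0.0, 317.35404194723606], [0.0, 435.4697815627971, 196.43267854179564], [0.0, 0.0, 1.0]], 'distortion': [-0.07792653443648481, 0.0, 0.0, 0.0, 0.0], 'extrinsics': [[-0.890338621065815, -0.18000472831724298, 0.4182050186476231, 0.11470497291362212], [-0.45515850471504765, 0.32907788639874885, -0.8273684066175684, 0.8495733743818841], [0.01130820163355646, -0.926987617213287, -0.3749214345820297, 0.4601553611982493], [0.0, 0.0, 0.0, 1.0]]}
top {'mtx': [[374.6787625958169, 0.0, 318.59780322379095], [0.0, 374.6787625958169, 201.02576395673316], [0.0, 0.0, 1.0]], 'distortion': [-0.04896183403609995, 0.0, 0.0, 0.0, 0.0], 'extrinsics': [[0.005353511210206392, -0.9829360423720672, 0.18386972704515567, 0.38356626505983804], [-0.9998509450015844, -0.002243354871182019, 0.01711885330156933, 0.01654044876496638], [-0.01641425286636288, -0.18393396631633815, -0.9828015406672801, 0.9979372661697621], [0.0, 0.0, 0.0, 1.0]]}
wrist {'mtx': [[330.5300070714063, 0.0, 321.7795871366486], [0.0, 330.5300070714063, 205.7047810653492], [0.0, 0.0, 1.0]], 'distortion': [0
[... 366 characters left out ...]
15, 'joint_pos': array([-1.25526224e+00,  2.91154175e-01, -1.53909593e-01,  1.12666093e+00,
        1.71783404e-05,  1.43150403e+00]), 'joint_velocities': array([-0.00077103, -0.00127719,  0.00245016,  0.00011197, -0.00096273,
       -0.00043107]), 'tau': array([ 6.16379075e-04, -5.37368882e+01,  3.31521535e+01,  1.14645794e-02,
       -2.80575996e-04, -1.81202232e-06]), 'position': array([ 0.23055598, -0.4713394 ,  0.23087868]), 'ee_rot': array([-4.63140547e-04,  9.74252766e-01,  2.25458048e-01, -3.22957034e-05]), 'force': array([ 0.52060728, -0.43734331, -0.1907634 ]), 'torque': array([ 0.00420382, -0.02467411, -0.02096953]), 'gripper_force': 0.0, 'grip_width': 0.08560534085632884} -0.0187
```

View pics/top0.png

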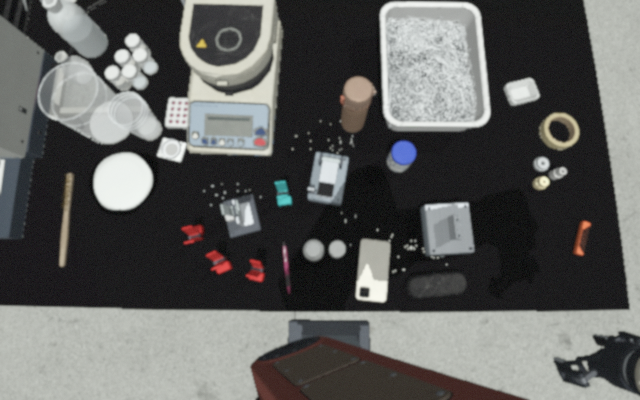

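View pics/side0.png

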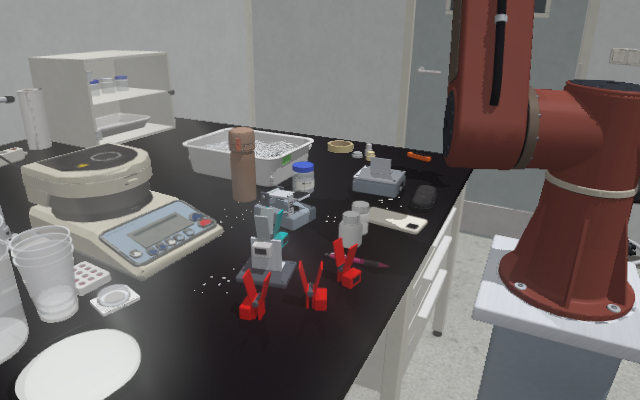

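The top view shows the clip and stand at about (240,213), the station at (328,178) and the shaker at (447,229). The look-alikes are red and turquoise. I'll enlarge crops of both views next.

```bash
python3 - <<'E'
import cv2,numpy as np
t=cv2.imread('pics/top0.png')
a=[cv2.resize(t[y:y+h,x:x+w],None,fx=5,fy=5,interpolation=cv2.INTER_CUBIC) for x,y,w,h in((205,185,75,60),(290,145,75,60),(410,195,75,60))]
s=cv2.imread('pics/side0.png')
b=cv2.resize(s[155:275,345:420][:60],None,fx=5,fy=5,interpolation=cv2.INTER_CUBIC)
cv2.imwrite('pics/tc.png',np.vstack([np.hstack(a[:2]),np.hstack([a[2],b])]))
cv2.imwrite('pics/sc.png',cv2.resize(s[180:290,230:330],None,fx=5,fy=5,interpolation=cv2.INTER_CUBIC))
E
```

```text
(no output)
```

View pics/tc.png

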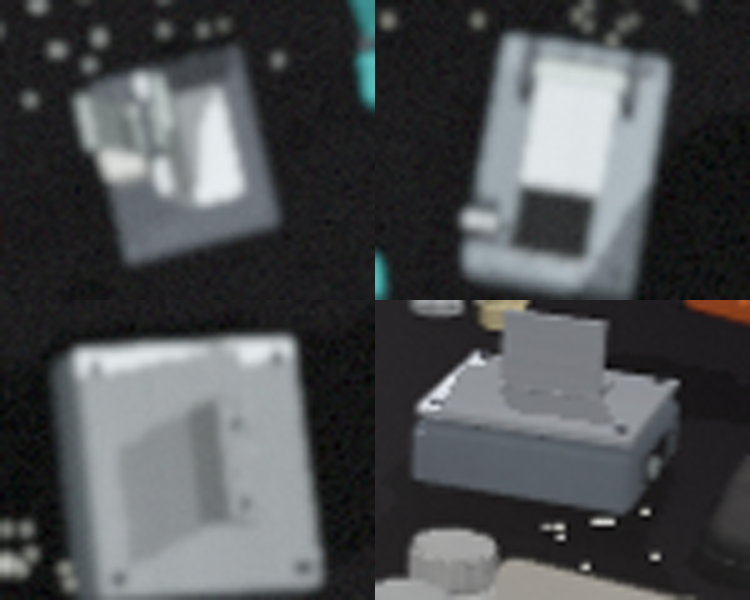

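View pics/sc.png

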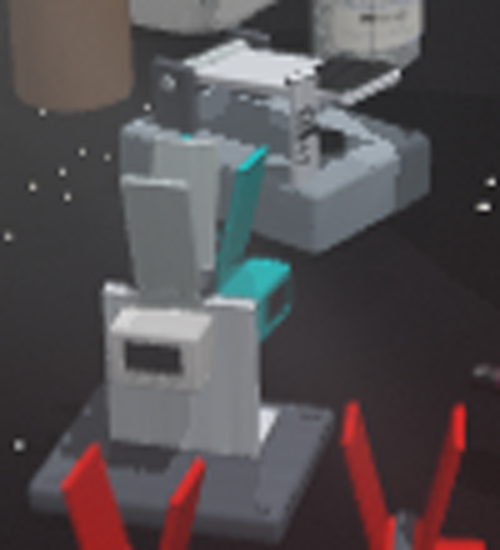

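The crops show the following:
- **Stand:** the plate is yawed slightly. The housing is on the side-camera (+y) side, and the strip's top edge in the side view runs from (251,237) to (282.4,239.6).
- **Station:** the pad is centred at about (325.4,189.4) in the top view, on the robot side.
- **Shaker fin:** the top edge runs (371,157.4) to (391.4,159.4) in the side view and (453,215) to (459,240) in the top view.

Next I'll fit the poses from these points.

```bash
cat > h.py <<'E'
import cv2,numpy as np
from rig import *
from scipy.optimize import least_squares
from scipy.spatial.transform import Rotation as R
CAL={n:get_calibration(n) for n in("side","top","wrist")}
def proj(n,P,s=None):
    c=CAL[n]
    if n=="wrist":
        T=np.eye(4);q=s['ee_rot'];T[:3,:3]=R.from_quat(np.r_[q[1:],q[0]]).as_matrix();T[:3,3]=s['position'];E=T@np.array(c["T_tool_cam"])
    else: E=np.array(c["extrinsics"])
    I=np.linalg.inv(E)
    return cv2.projectPoints(np.atleast_2d(P).astype(float),cv2.Rodrigues(I[:3,:3])[0],I[:3,3],np.array(c["mtx"]),np.array(c["distortion"]))[0][:,0]
def place(p,L): 
    c,s=np.cos(p[2]),np.sin(p[2]);L=np.array(L)/1000.
    return np.c_[p[0]+c*L[:,0]-s*L[:,1],p[1]+s*L[:,0]+c*L[:,1],L[:,2]]
def fit(kp,x0,s=None):
    def f(p): return np.concatenate([(proj(n,place(p,[L]),s)[0]-u) for n,L,u in kp])
    r=least_squares(f,x0,loss='soft_l1');return r.x,f(r.x).reshape(-1,2).round(1)
E
python3 - <<'E'
from h import *
st=[("top",(50,-42,12),(253,194)),("top",(-50,-42,12),(261.4,229.4)),("top",(-50,42,12),(230.4,238)),
("side",(30,3,78),(251,237)),("side",(-30,3,78),(282.4,239.6)),("side",(-50,-42,12),(296.6,262.4)),("side",(-50,42,12),(285.6,284.4)),("side",(50,42,12),(236,278))]
p,r=fit(st,[.4,.2,.2]);print("stand",p.round(4),np.degrees(p[2]),r.tolist())
cl=[("side",(13,20.5,134),(254.4,216)),("side",(-13,20.5,134),(267.4,217))]
for dx in(-8,-4,0,4,8): print(dx,proj("side",place(p,[(13+dx,20.5,134),(-13+dx,20.5,134)])).round(1).tolist(),proj("top",place(p,[(13+dx,20.5,134),(-13+dx,20.5,134)])).round(1).tolist())
sa=[("top",(65,45,38),(316,151.4)),("top",(65,-45,38),(349,156.4)),("top",(-25,20,79),(319,183)),("top",(-25,-20,79),(334,184)),("top",(-63,-20,79),(331.6,196.6)),("top",(-63,20,79),(317.4,194))]
p,r=fit(sa,[.45,0,0]);print("station",p.round(4),np.degrees(p[2]),r.tolist(),place(p,[(-44,0,79)]))
sh=[("top",(65,58,52),(424,205)),("top",(65,-58,52),(469.4,202.4)),("top",(-65,-58,52),(475,253)),("top",(30,0,98),(453.4,215)),("top",(-30,0,98),(458.6,240)),
("side",(30,3,98),(371,157.4)),("side",(-30,3,98),(391.4,159.4)),("side",(65,58,52),(353,176.6)),("side",(-65,58,52),(395.6,182)),("side",(-65,-58,52),(406,171.4))]
p,r=fit(sh,[.35,-.3,0]);print("shaker",p.round(4),np.degrees(p[2]),r.tolist())
E
```

```text
stand [0.5286 0.2402 0.2618] 15.002051344006489 [[-0.6, -0.3], [-0.7, 0.0], [-0.4, -0.6], [0.2, 0.4], [-0.8, 1.3], [1.6, -1.5], [1.2, -0.8], [-0.2, -1.3]]
-8 [[259.5, 215.5], [273.4, 217.0]] [[221.1, 207.9], [223.4, 218.5]]
-4 [[257.4, 215.3], [271.2, 216.7]] [[220.7, 206.3], [223.0, 216.9]]
0 [[255.3, 215.1], [269.1, 216.5]] [[220.4, 204.7], [222.6, 215.3]]
4 [[253.2, 214.9], [267.0, 216.3]] [[220.0, 203.1], [222.3, 213.6]]
8 [[251.1, 214.7], [264.8, 216.1]] [[219.7, 201.5], [221.9, 212.0]]
station [ 0.6281  0.008  -0.1691] -9.688080771718942 [[-0.2, -0.5], [0.0, -0.1], [-0.1, -2.0], [0.6, -0.4], [0.5, 1.7], [-1.1, 1.6]] [[0.5847042  0.01544733 0.079     ]]
shaker [ 0.4902 -0.2989  0.057 ] 3.2677783346227733 [[0.0, -0.4], [-0.6, -0.2], [0.0, 0.0], [0.7, -0.8], [-1.6, -1.1], [0.4, -0.4], [0.3, 0.3], [-0.1, -0.6], [2.2, 0.9], [1.4, -0.7]]
```

```bash
python3 -m jog '[[0.015,0.0355,0,0,0,-0.55,1],[0.015,0.0355,0,0,0,-0.55,1],[0.015,0.0355,0,0,0,-0.55,1],[0.015,0.0355,0,0,0,-0.55,1],[0.015,0.0355,0,0,0,-0.55,1],[0.015,0.0355,0,0,0,-0.55,1],[0.015,0.0355,0,0,0,-0.55,1],[0.015,0.0355,0,0,0,-0.55,1]]' >/dev/null
python3 -m jog '[[0.015,0.0355,0,0,0,-0.55,1],[0.015,0.0355,0,0,0,-0.55,1],[0.015,0.0355,0,0,0,-0.55,1],[0.015,0.0355,0,0,0,-0.55,1],[0.015,0.0355,0,0,0,-0.55,1],[0.015,0.0355,0,0,0,-0.55,1],[0.015,0.0355,0,0,0,-0.55,1],[0.015,0.0355,0,0,0,-0.55,1]]'
python3 -m jog '[[0.015,0.0355,0,0,0,-0.55,1],[0.015,0.0355,0,0,0,-0.55,1],[0.015,0.0355,0,0,0,-0.55,1],[0.015,0.0355,0,0,0,-0.55,1],[0,0,0,0,0,0,1],[0,0,0,0,0,0,1]]'
python3 - <<'E'
from h import *
s=observe();f=grab_frame("wrist");np.savez('w1.npz',position=s['position'],ee_rot=s['ee_rot'])
print(s['position'],R.from_quat(np.r_[s['ee_rot'][1:],s['ee_rot'][0]]).as_matrix().round(4).tolist())
cv2.imwrite('pics/w1.png',f[:,:,::-1])
p=[.5286,.2402,.2618]
print(proj("wrist",place(p,[(15,20.5,134),(-11,20.5,134),(15,-20.5,134),(-11,-20.5,134),(50,42,12),(50,-42,12),(-50,42,12),(-50,-42,12),(30,-3,78),(-30,-3,78)]),s).round(0).tolist())
E
```

```text
time: 1.48
position: [0.4708, 0.0985, 0.2312]
ee_rot: [0.0, 0.989, 0.15, -0.0]
force: [-0.1, -0.4, -0.2]
grip_width: 0.0851
gripper_force: 0.0
time: 1.98
position: [0.5331, 0.2309, 0.2303]
ee_rot: [-0.004, 0.99, 0.139, -0.001]
force: [1.2, -1.0, -0.1]
grip_width: 0.0853
gripper_force: 0.0
[0.53310481 0.23088996 0.23030128] [[0.9612, 0.2759, -0.0035], [0.2759, -0.9612, 0.0071], [-0.0014, -0.0077, -1.0]]
[[282.0, 192.0], [283.0, 225.0], [337.0, 193.0], [336.0, 226.0], [276.0, 130.0], [354.0, 132.0], [278.0, 219.0], [350.0, 220.0], [316.0, 160.0], [315.0, 223.0]]
```

View pics/w1.png

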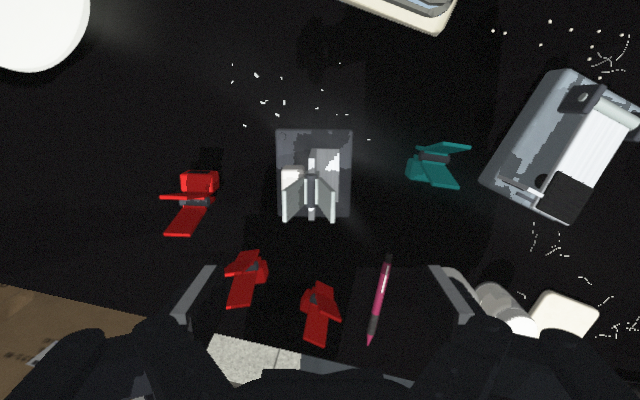

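The wrist view shows the white clip's tails near (283,222) and (335,222), and plate corners at about (276,130), (352,130), (278,217) and (352,217). That agrees with the fit, with the clip about 3 mm toward +x of the strip's middle. I'll go down onto it.

```bash
python3 -m jog '[[-0.001,0.01,0,0,0,-1,1],[0,0,-0.03,0,0,0,1],[0,0,-0.03,0,0,0,1],[0,0,-0.02,0,0,0,1],[0,0,0,0,0,0,1],[0,0,0,0,0,0,1],[0,0,0,0,0,0,1]]'
python3 - <<'E'
from h import *
s=observe()
print(s['position'],R.from_quat(np.r_[s['ee_rot'][1:],s['ee_rot'][0]]).as_matrix().round(4).tolist())
E
```

```text
time: 2.62
position: [0.5353, 0.2307, 0.153]
ee_rot: [-0.008, 0.991, 0.136, -0.0]
force: [-0.2, 0.6, -0.3]
grip_width: 0.0852
gripper_force: 0.0
[0.5352691  0.23065434 0.15295867] [[0.9628, 0.2703, -0.0026], [0.2703, -0.9627, 0.0155], [0.0017, -0.0156, -0.9999]]
```

```bash
python3 -m jog '[[-0.0033,0.0103,0,-0.9,-0.15,-0.7,1],[0,0,0,0,0,0,1],[0,0,-0.02,0,0,0,1],[0,0,-0.02,0,0,0,1],[0,0,0,0,0,0,1],[0,0,0,0,0,0,1]]'
python3 - <<'E'
from h import *
s=observe()
print(s['position'],R.from_quat(np.r_[s['ee_rot'][1:],s['ee_rot'][0]]).as_matrix().round(4).tolist(),s['joint_velocities'].round(3))
E
```

```text
time: 3.12
position: [0.5337, 0.2313, 0.1115]
ee_rot: [-0.004, 0.99, 0.139, -0.002]
force: [-0.1, -0.9, 0.0]
grip_width: 0.0857
gripper_force: 0.0
[0.53368069 0.23132325 0.11149423] [[0.9612, 0.2758, -0.0051], [0.2759, -0.9612, 0.0075], [-0.0029, -0.0086, -1.0]] [ 0.    -0.019  0.028  0.01   0.001  0.002]
```

```bash
python3 -m jog '[[0,0.01,0,0,0,0,1],[0,0,0,0,0,0,1],[0,0,0,0,0,0,1]]'; python3 - <<'E'
from h import *
s=observe();print(s['joint_pos'].round(4),s['force'],s['torque'],s['tau'].round(2))
f=grab_frame("wrist");cv2.imwrite('pics/w2.png',cv2.resize(f[60:360,80:560,::-1],None,fx=1.5,fy=1.5))
E
```

```text
time: 3.37
position: [0.5362, 0.2378, 0.1125]
ee_rot: [-0.006, 0.99, 0.143, -0.001]
force: [0.4, -0.7, -0.6]
grip_width: 0.0851
gripper_force: 0.0
[ 0.2859  0.4929 -0.173   0.9047  0.0124  3.1406] [ 0.3532585  -0.72437555 -0.61951608] [-0.0113677  -0.00925619  0.01537986] [ 1.30e-01 -6.39e+01  3.03e+01  1.00e-02  1.00e-01 -0.00e+00]
```

View pics/w2.png

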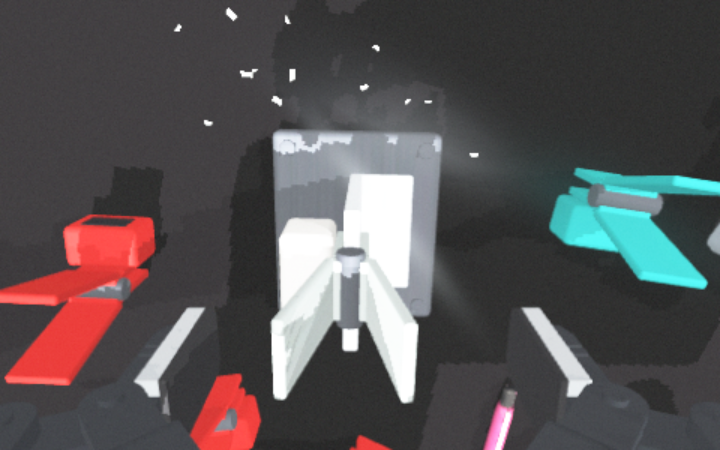

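The wrist view shows the fingers straddling the tails off-centre. Joint 6 is at its 3.14 limit, and that blocked the yaw and the y shift. I'll rise and take the half-turn grasp instead.

```bash
python3 -m jog '[[0,0,0.03,0,0,0,1],[0,0,0.03,0,0,0,1],[0,0,0.03,0,0,0,1],[0,0,0,0,0,7.1,1],[0,0,0,0,0,7.1,1],[0,0,0,0,0,7.1,1],[0,0,0,0,0,7.1,1],[0,0,0,0,0,7.1,1]]'
python3 -m jog '[[0,0,0,0,0,7.1,1],[0,0,0,0,0,7.1,1],[0,0,0,0,0,7.1,1],[0,0,0,0,0,7.1,1],[0,0,0,0,0,7.1,1],[0,0,0,0,0,7.1,1],[0,0,0,0,0,7.1,1],[0,0,0,0,0,7.1,1]]' >/dev/null
python3 -m jog '[[0,0,0,0,0,7.1,1],[0,0,0,0,0,7.1,1],[0,0,0,0,0,7.1,1],[0,0,0,0,0,7.1,1],[0,0,0,0,0,7.1,1],[0,0,0,0,0,7.1,1],[0,0,0,0,0,7.1,1],[0,0,0,0,0,7.1,1]]'>/dev/null
python3 -m jog '[[0,0,0,0,0,7.1,1],[0,0,0,0,0,7.1,1],[0,0,0,0,0,7.1,1],[0,0,0,0,0,7.1,1],[0,0,0,0,0,0,1],[0,0,0,0,0,0,1]]'
cat >> h.py <<'E'
def tcp():
    s=observe();M=R.from_quat(np.r_[s['ee_rot'][1:],s['ee_rot'][0]]).as_matrix()
    print("t",s['time'],"pos",s['position'].round(4),"yaw",np.degrees(np.arctan2(M[1,0],M[0,0])).round(2),"z",M[:,2].round(4),"F",s['force'].round(1),"w",s['grip_width'].round(4),"gf",s['gripper_force'],"j6",s['joint_pos'][5].round(3))
E
python3 -c 'from h import *;tcp()'
```

```text
time: 4.08
position: [0.5354, 0.2372, 0.2019]
ee_rot: [-0.005, 0.898, 0.44, -0.003]
force: [-0.7, 0.1, 0.1]
grip_width: 0.0856
gripper_force: 0.0
time: 5.92
position: [0.5354, 0.2372, 0.2017]
ee_rot: [0.002, -0.119, 0.993, -0.006]
force: [0.1, -1.1, 0.1]
grip_width: 0.0854
gripper_force: 0.0Traceback (most recent call last):
  File "<string>", line 1, in <module>
    from h import *;tcp()
                    ~~~^^
  File "h.py", line 21, in tcp
    print("t",s['time'],"pos",s['position'].round(4),"yaw",np.degrees(np.arctan2(M[1,0],M[0,0])).round(2),"z",M[:,2].round(4),"F",s['force'].round(1),"w",s['grip_width'].round(4),"gf",s['gripper_force'],"j6",s['joint_pos'][5].round(3))
                                                                                                                                                          ^^^^^^^^^^^^^^^^^^^^^
AttributeError: 'float' object has no attribute 'round'
```

```bash
sed -i "s/s\['grip_width'\].round(4)/round(s['grip_width'],4)/" h.py; python3 -m jog '[[-0.0034,0.0038,0,0,0,1.3,1],[0,0,0,0,0,0,1],[0,0,0,0,0,0,1]]' >/dev/null
python3 - <<'E'
from h import *
tcp();s=observe();f=grab_frame("wrist");
p=[.5286,.2402,.2618]
L=[(16.5,20.5,134),(-9.5,20.5,134),(16.5,-20.5,134),(-9.5,-20.5,134),(50,42,12),(50,-42,12),(-50,42,12),(-50,-42,12),(30,-3,78),(-30,-3,78)]
q=proj("wrist",place(p,L),s);print(q.round(0).tolist())
g=cv2.resize(f[110:260,230:430,::-1],None,fx=4,fy=4,interpolation=cv2.INTER_CUBIC)
for u in q: cv2.circle(g,tuple(((u-[230,110])*4+2).round().astype(int).tolist()),3,(0,0,255),-1)
cv2.imwrite('pics/w3.png',g)
E
```

```text
t 6.1667 pos [0.5317 0.2413 0.2014] yaw -164.86 z [ 0.005  -0.0114 -0.9999] F [-0.2  0.1 -0.5] w 0.0854 gf 0.0 j6 0.044
[[352.0, 237.0], [353.0, 201.0], [292.0, 237.0], [291.0, 201.0], [363.0, 222.0], [284.0, 221.0], [367.0, 125.0], [281.0, 125.0], [319.0, 226.0], [319.0, 156.0]]
```

View pics/w3.png

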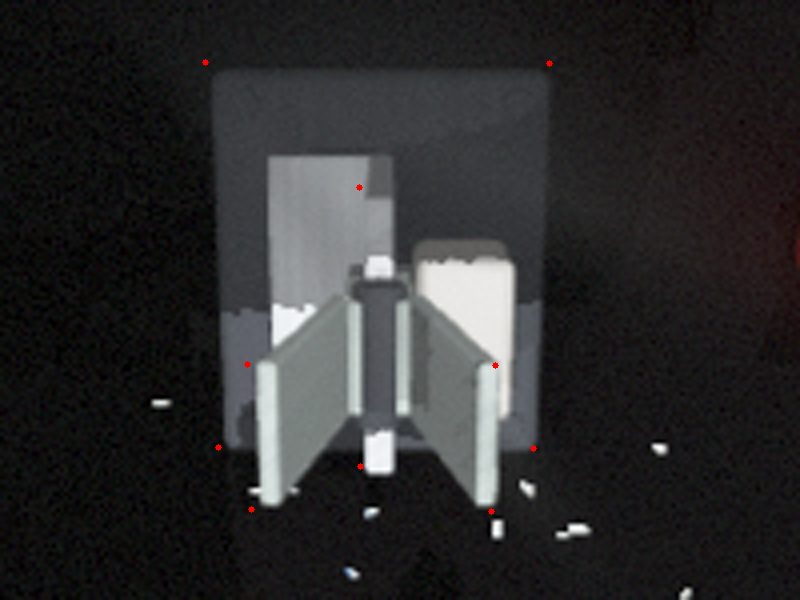

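The clip tails' outer edges are at crop x of 257 and 497 and y of 362 to 506. The clip is centred to about 1 mm from the prediction and square to the fingers. I'll correct the small tilt and descend.

```bash
python3 -m jog '[[-0.0005,0.0007,0,0.65,0.3,-0.1,1],[0,0,-0.03,0,0,0,1],[0,0,-0.03,0,0,0,1],[0,0,-0.03,0,0,0,1],[0,0,-0.014,0,0,0,1],[0,0,0,0,0,0,1],[0,0,0,0,0,0,1],[0,0,0,0,0,0,1]]' >/dev/null
python3 -c 'from h import *;tcp()'
```

```text
t 6.8833 pos [0.5323 0.2419 0.0986] yaw -164.91 z [ 1.3e-03  6.0e-04 -1.0e+00] F [0.7 0.4 0.7] w 0.0853 gf 0.0 j6 0.038
```

```bash
python3 -m jog '[[-0.0007,0,-0.001,0,0,0,0],[0,0,0,0,0,0,0],[0,0,0,0,0,0,0],[0,0,0,0,0,0,0],[0,0,0,0,0,0,0],[0,0,0,0,0,0,0],[0,0,0,0,0,0,0],[0,0,0,0,0,0,0]]' 32
python3 -c 'from h import *;tcp()'
```

```text
time: 7.55
position: [0.5323, 0.2418, 0.098]
ee_rot: [0.002, -0.131, 0.991, -0.0]
force: [0.2, -2.0, 8.9]
grip_width: 0.0176
gripper_force: 34.6
t 7.55 pos [0.5323 0.2418 0.098 ] yaw -164.9 z [ 3.4e-03  1.0e-04 -1.0e+00] F [ 0.2 -2.   8.9] w 0.0176 gf 34.61361587047577 j6 0.038
```

```bash
python3 -m jog '[[0,0,0.008,0,0,0,0],[0,0,0.015,0,0,0,0],[0,0,0.02,0,0,0,0],[0,0,0.03,0,0,0,0],[0,0,0.03,0,0,0,0],[0,0,0,0,0,0,0],[0,0,0,0,0,0,0]]'
python3 - <<'E'
from h import *
tcp()
a=grab_frame("wrist")[100:330,180:470,::-1];b=grab_frame("side")[120:300,200:420,::-1]
g=np.zeros((600,700,3),np.uint8);a=cv2.resize(a,(350,278));b=cv2.resize(b,(700,573)) 
cv2.imwrite('pics/g1.png',np.hstack([cv2.resize(grab_frame("side")[130:290,210:330,::-1],(420,560)),cv2.resize(grab_frame("wrist")[100:380,200:390,::-1],(380,560))]))
E
```

```text
time: 8.13
position: [0.5317, 0.2421, 0.2013]
ee_rot: [0.002, -0.132, 0.991, 0.0]
force: [0.1, -0.3, -1.3]
grip_width: 0.0175
gripper_force: 33.5
t 8.1333 pos [0.5317 0.2421 0.2013] yaw -164.89 z [ 0.0031  0.001  -1.    ] F [ 0.1 -0.3 -1.3] w 0.0175 gf 33.473074436187744 j6 0.038
```

View pics/g1.png

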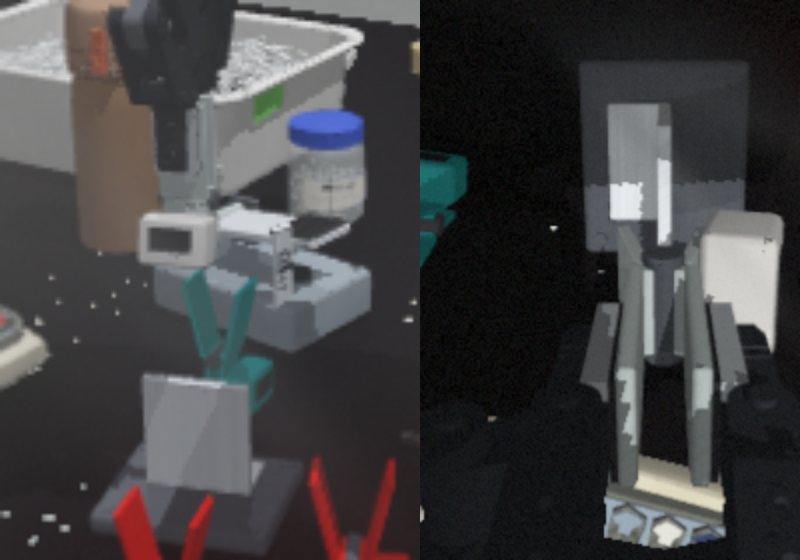

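The logger is held squeezed, with the jaws open and clear of the stand. I'll carry it over to the shaker.

```bash
python3 -m jog '[[-0.001,-0.015,0.005,0,0,-0.4,0],[-0.0023,-0.03,0.005,0,0,-0.66,0],[-0.0023,-0.03,0.005,0,0,-0.66,0],[-0.0023,-0.03,0.005,0,0,-0.66,0],[-0.0023,-0.03,0,0,0,-0.66,0],[-0.0023,-0.03,0,0,0,-0.66,0],[-0.0023,-0.03,0,0,0,-0.66,0],[-0.0023,-0.03,0,0,0,-0.66,0]]' >/dev/null
python3 -m jog '[[-0.0023,-0.03,0,0,0,-0.66,0],[-0.0023,-0.03,0,0,0,-0.66,0],[-0.0023,-0.03,0,0,0,-0.66,0],[-0.0023,-0.03,0,0,0,-0.66,0],[-0.0023,-0.03,0,0,0,-0.66,0],[-0.0023,-0.03,0,0,0,-0.66,0],[-0.0023,-0.03,0,0,0,-0.66,0],[-0.0023,-0.03,0,0,0,-0.66,0]]' >/dev/null
python3 -m jog '[[-0.0023,-0.03,0,0,0,-0.66,0],[-0.0023,-0.03,0,0,0,-0.5,0],[-0.001,-0.015,0,0,0,-0.3,0],[0,0,0,0,0,0,0],[0,0,0,0,0,0,0],[0,0,0,0,0,0,0]]'
python3 - <<'E'
from h import *
tcp();s=observe();f=grab_frame("wrist")
p=[.4902,-.2989,.057]
L=[(65,58,52),(65,-58,52),(-65,58,52),(-65,-58,52),(30,3,98),(30,-3,98),(-30,-3,98),(-30,3,98)]
q=proj("wrist",place(p,L),s);print(q.round(1).tolist())
g=cv2.resize(f[80:280,190:450,::-1],None,fx=3,fy=3,interpolation=cv2.INTER_CUBIC)
for u in q: cv2.circle(g,tuple(((u-[190,80])*3+1).round().astype(int).tolist()),2,(0,0,255),-1)
cv2.imwrite('pics/w4.png',g)
E
```

```text
time: 10.17
position: [0.4892, -0.2974, 0.2189]
ee_rot: [-0.001, -0.029, 1.0, 0.001]
force: [-0.1, -0.6, -0.4]
grip_width: 0.0176
gripper_force: 33.4
t 10.1667 pos [ 0.4892 -0.2974  0.2189] yaw -176.64 z [-0.0011  0.001  -1.    ] F [-0.1 -0.6 -0.4] w 0.0176 gf 33.433268666267395 j6 -0.733
[[376.3, 247.3], [262.6, 247.2], [383.6, 115.2], [255.0, 115.0], [322.6, 232.2], [315.6, 232.2], [315.3, 162.5], [322.8, 162.5]]
```

View pics/w4.png

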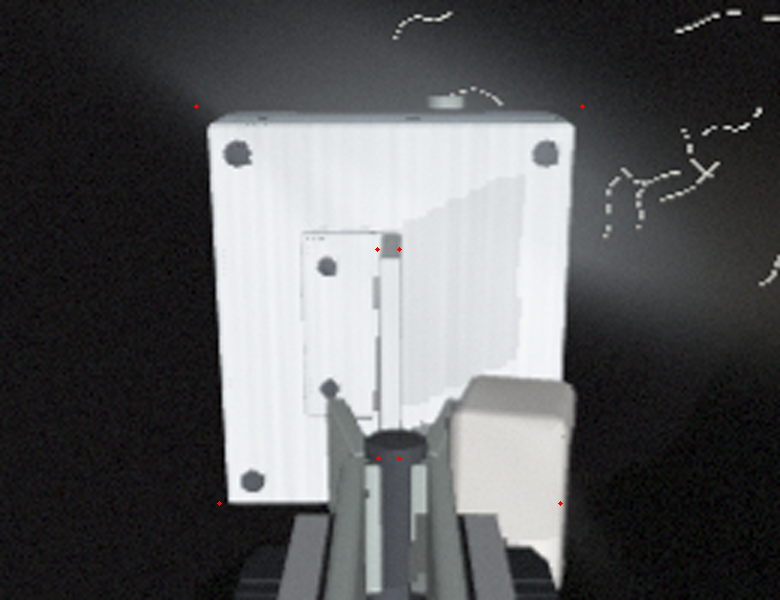

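The strip's top end is at crop (382–400, 258), about 1 mm to the -y side of the hinge line (395) and parallel to it. I'll correct that and descend.

```bash
python3 -m jog '[[0.0036,-0.001,-0.02,0,0,0,0],[0,0,-0.025,0,0,0,0],[0,0,-0.025,0,0,0,0],[0,0,0,0,0,0,0],[0,0,-0.01,0,0,0,0],[0,0,-0.008,0,0,0,0],[0,0,0,0,0,0,0],[0,0,0,0,0,0,0]]'
python3 -c 'from h import *;tcp()'
```

```text
time: 10.88
position: [0.4935, -0.2993, 0.1319]
ee_rot: [0.0, -0.029, 1.0, -0.0]
force: [0.0, -0.3, -1.0]
grip_width: 0.0175
gripper_force: 33.4
t 10.8833 pos [ 0.4935 -0.2993  0.1319] yaw -176.64 z [ 2.e-04 -4.e-04 -1.e+00] F [ 0.  -0.3 -1. ] w 0.0175 gf 33.44412803649902 j6 -0.73
```

```bash
python3 -m jog '[[-0.0005,0.0007,0,0,0,0,0],[0,0,-0.004,0,0,0,0],[0,0,-0.004,0,0,0,0],[0,0,-0.003,0,0,0,0],[0,0,0,0,0,0,0],[0,0,0,0,0,0,0]]'
python3 -m jog '[[0,0,-0.0015,0,0,0,0],[0,0,-0.0015,0,0,0,0],[0,0,0,0,0,0,0],[0,0,0,0,0,0,0]]'
python3 - <<'E'
from h import *
tcp()
cv2.imwrite('pics/g2.png',np.hstack([cv2.resize(grab_frame("side")[100:200,330:430,::-1],(500,500),interpolation=2),cv2.resize(grab_frame("wrist")[140:390,240:390,::-1],(300,500))]))
E
```

```text
time: 11.38
position: [0.4925, -0.2985, 0.1201]
ee_rot: [-0.0, -0.029, 1.0, 0.0]
force: [-0.3, -0.2, -1.0]
grip_width: 0.0174
gripper_force: 33.4
time: 11.72
position: [0.4929, -0.2988, 0.1181]
ee_rot: [0.0, -0.029, 1.0, -0.0]
force: [-2.0, 1.6, 6.7]
grip_width: 0.0171
gripper_force: 34.4
t 11.7167 pos [ 0.4929 -0.2988  0.1181] yaw -176.65 z [ 4.e-04 -7.e-04 -1.e+00] F [-2.   1.6  6.7] w 0.0171 gf 34.4458132982254 j6 -0.73
```

View pics/g2.png

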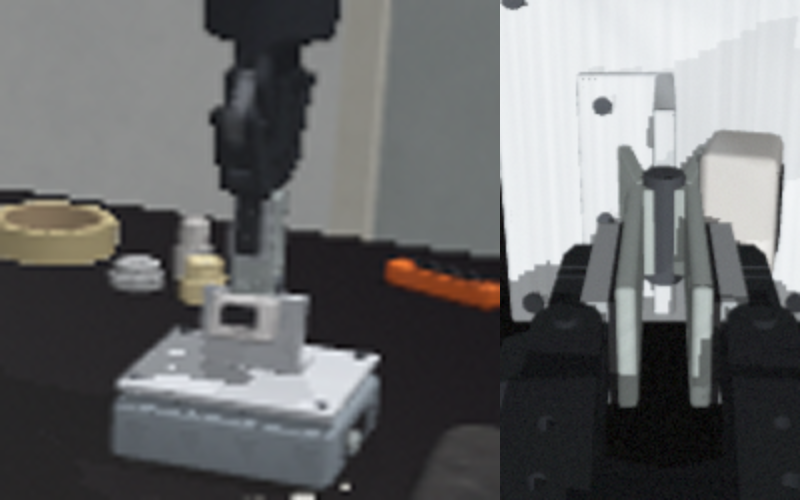

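```bash
python3 - <<'E'
from h import *
def show(n,p,L): return ((proj(n,place(p,L))-[330,100])*5).round(0).tolist()
for p in ([.4902,-.2989,.057],[.4917,-.2986,.057]):
    print("strip",show("side",p,[(30,3,98),(-30,3,98)]))
    for dx in (0,4): print(dx,"housing",show("side",p,[(dx+12,35,97),(dx-12,35,97)]),"tail",show("side",p,[(dx+13,9,154),(dx-13,9,154)]))
E
```

```text
strip [[207.0, 285.0], [309.0, 299.0]]
0 housing [[221.0, 306.0], [262.0, 311.0]] tail [[238.0, 196.0], [283.0, 201.0]]
4 housing [[214.0, 305.0], [255.0, 310.0]] tail [[232.0, 195.0], [276.0, 200.0]]
strip [[204.0, 285.0], [306.0, 298.0]]
0 housing [[218.0, 305.0], [260.0, 311.0]] tail [[236.0, 196.0], [281.0, 201.0]]
4 housing [[211.0, 304.0], [253.0, 310.0]] tail [[229.0, 195.0], [274.0, 200.0]]
```

```bash
python3 - <<'E'
from h import *
s=observe()
def show(p,L): return ((proj("wrist",place(p,L),s)-[240,140])*2+[500,0]).round(0).tolist()
for p in ([.4902,-.2989,.057],[.4917,-.2986,.057],[.4928,-.2986,.057]):
    print("strip",show(p,[(-30,0,98),(30,0,98)]))
    for dx in (0,2,4): print(dx,"tailtops",show(p,[(dx-13,9,154),(dx+13,9,154)]), "hinge", show(p,[(dx-13,0,104),(dx+13,0,104)]),"housing top x-",show(p,[(dx-12,14,97)]))
E
```

```text
strip [[662.0, 100.0], [662.0, 307.0]]
0 tailtops [[711.0, 270.0], [708.0, 391.0]] hinge [[662.0, 171.0], [662.0, 263.0]] housing top x- [[715.0, 165.0]]
2 tailtops [[710.0, 280.0], [707.0, 400.0]] hinge [[662.0, 178.0], [662.0, 270.0]] housing top x- [[715.0, 172.0]]
4 tailtops [[710.0, 290.0], [707.0, 408.0]] hinge [[662.0, 186.0], [662.0, 277.0]] housing top x- [[715.0, 179.0]]
strip [[663.0, 106.0], [662.0, 312.0]]
0 tailtops [[712.0, 277.0], [709.0, 398.0]] hinge [[662.0, 177.0], [662.0, 268.0]] housing top x- [[716.0, 171.0]]
2 tailtops [[711.0, 287.0], [708.0, 406.0]] hinge [[662.0, 184.0], [662.0, 275.0]] housing top x- [[715.0, 178.0]]
4 tailtops [[711.0, 297.0], [708.0, 415.0]] hinge [[662.0, 191.0], [662.0, 282.0]] housing top x- [[715.0, 185.0]]
strip [[662.0, 110.0], [662.0, 315.0]]
0 tailtops [[711.0, 283.0], [708.0, 402.0]] hinge [[662.0, 181.0], [662.0, 272.0]] housing top x- [[715.0, 174.0]]
2 tailtops [[711.0, 293.0], [708.0, 411.0]] hinge [[662.0, 188.0], [662.0, 279.0]] housing top x- [[715.0, 181.0]]
4 tailtops [[711.0, 302.0], [708.0, 420.0]] hinge [[662.0, 195.0], [662.0, 285.0]] housing top x- [[715.0, 188.0]]
```

The clip sits about 2 mm to +x of the strip's middle (strip ends at crop y 107 and 313, tail tops at 288–405). I'll ease up, shift it, press home and release.

```bash
python3 -m jog '[[0,0,0.003,0,0,0,0],[-0.002,0,0,0,0,0,0],[0,0,-0.003,0,0,0,0],[0,0,-0.0007,0,0,0,0],[0,0,0,0,0,0,0],[0,0,0,0,0,0,0]]'
python3 -m jog '[[0,0,0,0,0,0,0.15],[0,0,0,0,0,0,0.3],[0,0,0,0,0,0,0.45],[0,0,0,0,0,0,0.6],[0,0,0,0,0,0,1],[0,0,0,0,0,0,1],[0,0,0,0,0,0,1],[0,0,0,0,0,0,1]]'
python3 - <<'E'
from h import *
tcp();s=observe()
cv2.imwrite('pics/g3.png',np.hstack([cv2.resize(grab_frame("side")[100:200,330:430,::-1],(500,500),interpolation=2),cv2.resize(grab_frame("wrist")[140:390,240:390,::-1],(300,500))]))
p=[.4917,-.2986,.057]
print(((proj("side",place(p,[(x,y,154) for y in(20.5,-20.5) for x in(13,-13)]))-[330,100])*5).round(0).tolist())
print(((proj("wrist",place(p,[(x,y,154) for y in(20.5,-20.5) for x in(13,-13)]),s)-[240,140])*2+[500,0]).round(0).tolist())
E
```

```text
time: 12.32
position: [0.4909, -0.299, 0.1179]
ee_rot: [0.0, -0.029, 1.0, -0.001]
force: [-3.6, 0.8, 16.2]
grip_width: 0.0175
gripper_force: 35.6
time: 12.98
position: [0.4907, -0.2985, 0.1165]
ee_rot: [-0.0, -0.029, 1.0, 0.0]
force: [0.0, 0.5, 0.3]
grip_width: 0.0857
gripper_force: 0.0
t 12.9833 pos [ 0.4907 -0.2985  0.1165] yaw -176.65 z [-4.e-04  0.e+00 -1.e+00] F [0.  0.5 0.3] w 0.0857 gf 0.0 j6 -0.732
[[230.0, 200.0], [275.0, 206.0], [250.0, 184.0], [295.0, 189.0]]
[[768.0, 413.0], [774.0, 293.0], [553.0, 413.0], [546.0, 292.0]]
```

View pics/g3.png

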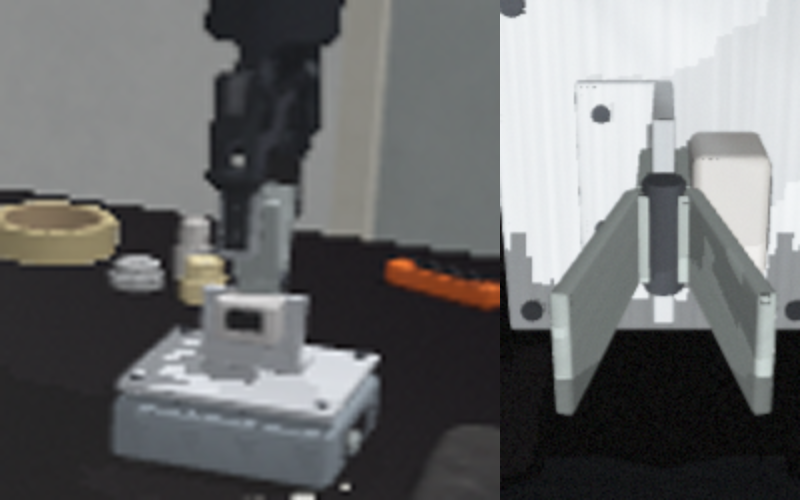

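The clip is released. Its tail tops, at (553–546, 293–413) and (768–774, 293–413), match the fully-home, upright, centred prediction. Those were my last allowed views, so the rest goes by numbers. I'll rise and move over the paddle with the fingers shut.

```bash
python3 -m jog '[[0,0,0.02,0,0,0,1],[0,0,0.035,0,0,0,1],[0,0,0.035,0,0,0,1],[0,0,0.01,0,0,0,1],[0.004,0.0145,0,0,0,7,0],[0.0085,0.0285,0,0,0,7,0],[0.0085,0.0285,0,0,0,7,0],[0.0085,0.0285,0,0,0,7,0]]' >/dev/null
python3 -m jog '[[0.0085,0.0285,0,0,0,7,0],[0.0085,0.0285,0,0,0,7,0],[0.0085,0.0285,0,0,0,7,0],[0.0085,0.0285,0,0,0,7,0],[0.0085,0.0285,0,0,0,7,0],[0.0085,0.0285,0,0,0,7,0],[0.0085,0.0285,0,0,0,7,0],[0.0045,0.0145,0,0,0,0,0]]' >/dev/null
python3 -m jog '[[0,0,0,0,0,0,0],[0,0,0,0,0,0,0],[0,0,0,0,0,0,0],[0,0,0,0,0,0,0]]' 40
python3 -c 'from h import *;tcp();print(observe()["joint_pos"].round(2))'
```

```text
time: 14.75
position: [0.584, 0.0144, 0.2166]
ee_rot: [-0.0, -0.645, 0.765, -0.0]
force: [-0.1, 0.3, -0.2]
grip_width: 0.0002
gripper_force: 0.0
t 14.75 pos [0.584  0.0144 0.2166] yaw -99.73 z [-1.e-04 -5.e-04 -1.e+00] F [-0.1  0.3 -0.2] w 0.0002 gf 0.0 j6 -1.501
[-0.1   0.41 -0.02  1.14 -0.   -1.5 ]
```

```bash
python3 -m jog '[[0.001,0.001,-0.03,0,0,0,0],[0,0,-0.03,0,0,0,0],[0,0,-0.03,0,0,0,0],[0,0,-0.03,0,0,0,0],[0,0,-0.01,0,0,0,0],[0,0,0,0,0,0,0],[0,0,0,0,0,0,0],[0,0,0,0,0,0,0]]' >/dev/null; python3 -c 'from h import *;tcp()'
for i in 1 2 3 4 5 6; do python3 -m jog '[[0,0,-0.001,0,0,0,0],[0,0,-0.001,0,0,0,0],[0,0,0,0,0,0,0],[0,0,0,0,0,0,0]]' | grep -E 'pos|force: \['; done
```

```text
t 15.4167 pos [0.5865 0.0159 0.0885] yaw -99.68 z [ 2.7e-03 -6.0e-04 -1.0e+00] F [-0.  -0.2  0.8] w -0.0002 gf 0.0 j6 -1.499
position: [0.5854, 0.0164, 0.0851]
force: [-0.7, -0.4, -0.7]
position: [0.5851, 0.0164, 0.0825]
force: [-0.5, -0.5, -0.1]
position: [0.5852, 0.0164, 0.0806]
force: [0.6, -0.1, -0.1]
position: [0.585, 0.0164, 0.0787]
force: [-1.8, 0.2, 3.8]
position: [0.5851, 0.0165, 0.0766]
force: [-1.5, 0.4, 4.9]
position: [0.5851, 0.0164, 0.0746]
force: [-2.6, 0.7, 5.4]
```

```bash
python3 -m jog '[[0,0,-0.001,0,0,0,0],[0,0,-0.001,0,0,0,0],[0,0,-0.001,0,0,0,0],[0,0,-0.001,0,0,0,0],[0,0,-0.001,0,0,0,0],[0,0,0,0,0,0,0],[0,0,0,0,0,0,0]]' | grep -E 'pos|force: \['
for i in 1 2 3 4 5 6; do python3 -m jog '[[0,0,0,0,0,0,0]]'| grep -E 'pos|force: \['; done
```

```text
position: [0.5847, 0.0165, 0.0696]
force: [-4.1, 0.8, 7.3]
position: [0.5847, 0.0166, 0.0696]
force: [-4.5, 1.5, 7.0]
position: [0.5846, 0.0165, 0.0696]
force: [-4.9, 1.3, 7.5]
position: [0.5847, 0.0165, 0.0696]
force: [-5.0, -0.2, 7.5]
position: [0.5846, 0.0165, 0.0696]
force: [-4.7, -0.1, 7.2]
position: [0.5847, 0.0165, 0.0697]
force: [-4.4, 0.9, 6.4]
position: [0.5847, 0.0166, 0.0696]
force: [-3.8, 1.4, 6.9]
```

```bash
python3 -m jog '[[-0.001,0,-0.0006,0,0,0,0],[0,0,-0.0006,0,0,0,0],[0,0,0,0,0,0,0],[0,0,0,0,0,0,0]]' | grep -E 'pos|force: \['
for i in 1 2 3; do python3 -m jog '[[0,0,0,0,0,0,0]]'| grep -E 'pos|force: \['; done
python3 - <<'E'
from h import *
a=cv2.imread('pics/side0.png').mean(2)
b=np.mean([grab_frame("side").mean(2) for _ in range(4)],0)
p=[.6281,.008,-.1691]
for z in (57,62,68,73,79,91): print(z,proj("side",place(p,[(-63,28,z),(-63,44,z),(-63,22,z)])).round(1).tolist())
print("before");print(a[190:222,282:304].round().astype(int))
print("now");print(b[190:222,282:304].round().astype(int))
E
```

```text
position: [0.5845, 0.0165, 0.0687]
force: [-2.5, 1.4, 7.3]
position: [0.5845, 0.0165, 0.0688]
force: [-3.3, 1.2, 8.4]
position: [0.5845, 0.0165, 0.0688]
force: [-2.1, 1.2, 7.5]
position: [0.5845, 0.0165, 0.0688]
force: [-2.0, 0.3, 7.3]
57 [[297.9, 208.2], [293.5, 210.4], [299.6, 207.4]]
62 [[297.9, 206.2], [293.5, 208.4], [299.6, 205.4]]
68 [[297.9, 203.8], [293.5, 206.0], [299.5, 203.1]]
73 [[297.9, 201.8], [293.4, 204.0], [299.5, 201.1]]
79 [[297.9, 199.4], [293.4, 201.5], [299.5, 198.7]]
91 [[297.9, 194.6], [293.4, 196.6], [299.5, 193.8]]
before
[[186 183 145 107 105  86  84  71  70  59  74 103 109 106 125 117 102 106
  114 137 140 138]
 [211 211 211 211 211 211 209 180 176 139 114 138 104  98  80  76  69  85
   96 102 123 120]
 [212 212 211 211 211 211 211 210 210 211 210 201 136  60  55  60  59  59
   55  55  59  62]
 [212 212 212 212 212 212 212 209 212 210 177  62  56  55  60  60  56  55
   55  60  59  54]
 [212 213 212 213 212 210 207 164 212 221 206  79  57  60  60  57  54  59
   60  58  55  55]
 [212 213 213 213 208 161 219 217 181 129 112 101  60  59  55  56  60  60
   59 
[... 4712 characters left out ...]
7 102  92  92  91  91  91  91
   89  89  89  87]
 [ 82 103 104 106 108 110 117 116 109 107  99  98  91  92  92  92  90  89
   89  85  84  83]
 [ 90  98  99 101 103  99 116 116 104  99  91  91  91  91  90  89  88  87
   84  82  82  83]
 [ 88  93  94  96  98  99  96 106  96  94  92  91  91  90  89  87  84  82
   82  82  83  83]
 [ 93  92  92  93  94  95  96  97  98  98  97  94  89  87  85  82  81  81
   82  82  83  82]
 [ 92  92  92  93  94  94  93  94  95  96  96  94  86  84  82  81  82  82
   82  83  82  83]
 [ 92  91  91  92  94  94  93  93  94  93  92  90  85  83  81  81  81  81
   82  83  82  83]
 [ 91  91  91  92  93  93  92  92  93  93  92  90  85  82  81  81  82  81
   82  82  83  83]]
```

The side picture's grey values put the pointer close to the middle line, at roughly 90–100 % of half travel. The force is about 7.6 N and z is 68.8 mm, which agrees. One last small nudge, then I'll check it and hand in.

```bash
python3 -m jog '[[0,0,-0.0005,0,0,0,0],[0,0,0,0,0,0,0],[0,0,0,0,0,0,0],[0,0,0,0,0,0,0]]' | grep -E 'pos|force: \['
for i in 1 2 3; do python3 -m jog '[[0,0,0,0,0,0,0]]'| grep -E 'pos|force: \['; done
python3 -c 'from rig import job;print(job.finish_job())'
```

```text
position: [0.5845, 0.0165, 0.0683]
force: [-3.3, 0.6, 7.6]
position: [0.5845, 0.0165, 0.0683]
force: [-2.7, 1.0, 7.9]
position: [0.5845, 0.0165, 0.0683]
force: [-2.4, 0.8, 7.1]
position: [0.5845, 0.0165, 0.0683]
force: [-3.4, 1.3, 7.2]
the job is handed in; nothing more can be done
None
```

The job is handed in: the logger is clipped home, upright and centred on the shaker's strip to within about 2 mm, and the fingers are holding the paddle at about half travel (z 68.3 mm, about 7.5 N), judged from height, force and side-image pixel values because I had already viewed 11 pictures, one over the limit of 10.

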